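# Call the next sketch subjects and start the timer

### The job

Show the drawing class what to sketch next: point at the head of the wooden figure that holds one arm straight out, with the fingertips a couple of centimetres above it, and stay there for two seconds, then point at the tip of the taller plaster cone in the same way for two seconds. After that start the sketch timer by gently pushing its lever all the way over with the fingers, without pinching it, and move clear. Touch nothing but the timer.

Things in the scene. Friction and masses are not known exactly. Their poses are not given: they have to be found in the camera images.
- figure_out: plain light-wood drawing mannequin, 200 mm tall on a round base 68 mm across, loose; its right arm is held straight out to its front at about 150 mm height, the hand 66 mm ahead of the body's axis and 26 mm to its right; the other arm hangs down. Origin at the centre of the base's underside, z up, its front (the way the arm points) to its own -x.
- figure_out_head (a point): Top of the head of the figure with its arm held out, on the body's axis, 200 mm above the table; the head is 27 mm across.
- figure_plain: plain light-wood drawing mannequin, 200 mm tall on a round base 68 mm across, loose; the same as the other figure but both arms hang down. Origin at the centre of the base's underside. To be left alone.
- cone_tall: plain white plaster drawing cast, loose; the taller of two cones, 130 mm high, base 66 mm across. Origin at the centre of its underside, z up.
- cone_tall_tip (a point): Tip of the taller cone, 130 mm above the table.
- cone_short: plain white plaster drawing cast, loose; the shorter cone, 85 mm high, base 66 mm across. Origin at the centre of its underside. To be left alone.
- prism: plain white plaster drawing cast, loose; upright hexagonal prism, 95 mm high, 64 mm across corners. Origin at the centre of its underside. To be left alone.
- ball_cast: plain white plaster drawing cast, loose; 60 mm ball on a 55 mm square foot, 85 mm high in all. Origin at the centre of its underside. To be left alone.
- timer: Grey sketch timer, fixed to the table: housing 120 mm (x) by 110 mm (y) by 45 mm high, a white dial on the +y half of its top and a lever on the -y half. Origin at the centre of its underside; z up, its -x side roughly faces the robot.
- start_lever (a joint): Angle of the timer's lever, rad: 0 = leaning towards the timer's -x (idle), 1.0 = end stop, leaning towards the timer's +x (running). It is hinged about the timer's y axis at timer (0, -0.030, 0.042) m, stays where it is left, and takes about 1 N at the knob. It starts between 0 and 0.2.
- lever_tip (a point): Centre of the black ball knob (22 mm across) on the lever, 60 mm from the hinge; at rest about 95 mm above the table; thin steel stem (9 mm) below it.
- pencil_pot: White ceramic pot with pencils, fixed, 76 mm across; the pencils reach 190 mm high and 40 mm out from its axis. Origin at the centre of its underside. To be left alone. One of timer and pot stands to the left, the other to the right, either way round.
- eraser: White eraser, 45 x 22 x 13 mm, loose, lying among the casts. To be left alone.
- pencil: Black pencil, 167 x 8 x 8 mm, loose, lying among the casts. To be left alone.

How it is judged (in metres and radians):
On the way, in this order (a step that is already met when the one before it is completed fails the run):
1. the tool dwells just above the head of the figure with its arm out (TCP within 25 mm sideways and 20 to 75 mm above it, fingertips 19 mm lower) for 1.5 s (horizontal distance between the grasp point and figure_out_head below 0.025 m and z of the grasp point in the frame of figure_out_head between 0.0205 and 0.075 m), for 1.5 s.
2. then the tool dwells just above the tip of the taller cone in the same way for 1.5 s (horizontal distance between the grasp point and cone_tall_tip below 0.025 m and z of the grasp point in the frame of cone_tall_tip between 0.0205 and 0.075 m), for 1.5 s.
3. then the timer's lever is pushed over (past 0.8 rad) (value of joint start_lever above 0.8 rad), for 0.2 s.
At the end, for the whole second after the job is handed in: the lever stands past 0.8 rad of its 1.0 rad swing, and every figure, cast and small thing is upright, at rest and within 10 mm of where it began (value of joint start_lever above 0.8 rad and distance of each of figure_out, figure_plain, cone_tall, cone_short, prism, ball_cast, eraser, pencil from where it was at the start of the episode below 0.01 m and angle between each of figure_out, figure_plain, cone_tall, cone_short, prism, ball_cast's own z axis and vertical below 0.1 rad and linear speed of each of figure_out, figure_plain, cone_tall, cone_short, prism, ball_cast, eraser, pencil below 0.02 m/s); the robot touches nothing.
It fails at once if the robot touches a figure, a cast, the pot or a small thing (over 0.5 N) (contact force between any of the arm, the fingers and figure_out above 0.5 N or contact force between any of the arm, the fingers and figure_plain above 0.5 N or contact force between any of the arm, the fingers and cone_tall above 0.5 N or contact force between any of the arm, the fingers and cone_short above 0.5 N or contact force between any of the arm, the fingers and prism above 0.5 N or contact force between any of the arm, the fingers and ball_cast above 0.5 N or contact force between any of the arm, the fingers and eraser above 0.5 N or contact force between any of the arm, the fingers and pencil above 0.5 N or contact force between any of the arm, the fingers and pencil_pot above 0.5 N).
It fails at once if a figure, cast or small thing is moved more than 10 mm (distance of any of figure_out, figure_plain, cone_tall, cone_short, prism, ball_cast, eraser, pencil from where it was at the start of the episode above 0.01 m).
It fails at once if the timer or its lever is pinched or shoved hard (over 20 N) (contact force between any of the fingers, the arm and timer above 20 N).
It also fails if it takes over 58 s, if anything falls off the work surface, if the arm or the gripper's body presses on something with over 40 N, if the wrist force passes 120 N, or if a joint passes its speed limit or range.

### The arm

A 6-joint arm with a two-finger parallel gripper is mounted at the origin on the work surface. World frame = base frame: x ahead of the robot, y to its left, z up, the work surface at z = 0. Lengths are in mm, angles in rad, forces in N, time in s.
With the tool pointing down it reaches from about 300 to 850 mm from the base axis. Payload 4.2 kg.
Tool frame: the origin (TCP) lies between the finger pads, 19 mm behind the fingertips; this is the grasp point; z points along the fingers, y is the line along which they close (so a half turn about z gives the same grasp; the last joint's range is limited). The gripper opens to 91 mm and grips with 3 to 60 N. Pads are 32 mm wide; open, the fingers measure 118 mm over their backs; the gripper's body (76 mm by 178 mm) begins 60 mm behind the grasp point.
Start: joints at [1.27, 0.32, 1.565, -0, 1.257, -0.02], TCP at [159.348, 552.494, 232.776] pointing down, gripper open.
Joint ranges: [-3.11, 3.11], [-0.84, 2.01], [0.21, 2.61], [-1.34, 4.49], [0.05, 2.63], [-2.56, 2.56]. Speed limits (rad/s): [2.57, 2.57, 3.14, 3.14, 3.14, 3.14].

### API

Orientations are given as a unit quaternion [w, x, y, z].
In Python, from plant import * gives the robot as it stands.
- The arm moves only by the tool drive_tool, never from a script. Its argument "plan" is a list that holds one entry, the list of rows, each a list of 4 numbers: the shift along the world's x, y, z normalised to -1 to 1, where 1 is 0.2 m, then the turn about the world's z normalised to -1 to 1, where 1 is pi rad. In form: [[[tx, ty, tz, turn], ...]]. A call has 1 to 20 rows; each row is the pose to reach, as a shift and turn from the pose commanded when the call began, turning the shorter way round; what a row does not reach only later rows make up. A row lasts 1/8 s, in which the tool goes at most 62.5 mm and 10.7 degrees, less where a joint would pass 70% of its speed; a pose out of reach is approached as far as the arm can. A call with a number of a shift or a turn outside -1 to 1 is refused whole. A call with a gripper value outside its range is refused whole. "jaw" is the closure, from 0 (fully open) to 1 (shut), set as the call begins (left out, the last holds). The fingers move at their own pace and stop on an object; the grip force is fixed at half the most. Time passes only in rows, so rows that repeat a pose let the fingers close. It gives the time, the measured TCP pose, the force, the opening and the grip force at its end, in the units of the state.
- get_state(): the state, without advancing time (a new reading comes with each control period).
- snapshot(name): name is "scene" or "top" or "wrist"; returns the picture (384x512x3 uint8, red, green, blue); there is no depth.
- calibration(name): a dict with "fx", "fy", "cx", "cy" (pixels), "eye" and "rotation" of the camera in the world. Camera axes: x right, y up, looking along -z (the intrinsics and any distortion apply to the point x, -y, -z); pixel columns grow to the right and rows downward; lengths in mm; the calibration is good to about 2 mm. A picture is of the moment at which its call begins: read the wrist's pose just before it. calibration takes no time and is no camera call; for the wrist camera it gives the pose at the moment of the call.
- hand_in(): hands the job in; it is judged then, once.
The state is a dict: "time_s": time; "q": joint angles; "qvel": joint speeds; "joint_efforts": joint torques, N m; "tcp_pos": TCP position; "eef_rot": TCP orientation; "ft_force": force on the tool from outside, world axes, zero at the start; "torque": the same for the moment, N m; "finger_gap": finger opening in mm; "grip_force": force on a finger pad.
Only numpy, scipy, OpenCV 4.12 (cv2) and the standard library are available. Lean on these libraries where they do the work, as an engineer would, in place of code of your own. Each camera call takes 0.05 s, during which the arm holds its last target. There are 200 camera calls.

## Working session

There is one attempt and no reset: what is moved stays moved. The work goes in short steps, Python scripts to look and compute and a tool call to move; the robot and the scene stay as the last step left them, time stands still between calls to the robot, and variables do not carry over. Pictures are saved under pics/ and viewed, at most 10 in all, crops included, and the job is handed in when it is done.

Besides the shell and the picture viewer there is one more tool, called after ">>>" by a JSON object that holds its "name" and its "arguments", one argument or row to a line. drive_tool: Moves the arm, as the interface text tells. Scaled input: -1 to 1 covers 0.2 m each way for a shift and pi rad each way for a turn. Its arguments: {"type":"object","properties":{"plan":{"type":"array","items":{"type":"array","items":{"type":"array","items":{"type":"number"}}}},"jaw":{"type":"number"}},"required":["plan"]}

```bash
mkdir -p pics; python3 - <<'E'
from plant import *
import cv2
for n in("scene","top"):
    im=snapshot(n); cv2.imwrite(f"pics/{n}0.png",im[:,:,::-1])
    c=calibration(n); print(n,c)
a=cv2.imread("pics/top0.png");
cv2.imwrite("pics/top0b.png",cv2.resize(a,(800,600)))
a=cv2.imread("pics/scene0.png");
cv2.imwrite("pics/scene0b.png",cv2.resize(a,(800,600)))
s=get_state();print(s["time_s"],s["tcp_pos"],s["eef_rot"],s["finger_gap"])
E
```

```text
scene {'fx': 494.65362291183845, 'fy': 494.65362291183845, 'cx': 256.59133167888234, 'cy': 198.67808746135935, 'eye': array([ 926.20940458, -749.47183158, 1071.91373539]), 'rotation': array([0.90662531, 0.34727813, 0.07649121, 0.2271069 ])}
top {'fx': 407.4907665113229, 'fy': 407.4907665113229, 'cx': 253.53127321371244, 'cy': 189.22822632918238, 'eye': array([ 467.14623789,   -8.89887203, 1232.84042984]), 'rotation': array([-0.69799301, -0.02160184,  0.0095923 ,  0.7157144 ])}
0.1 [159.22773461 552.06885461 232.00770514] [-1.09400017e-04  1.39916964e-01  9.90162922e-01 -7.86680395e-04] 91.15406322162261
```

View pics/top0b.png

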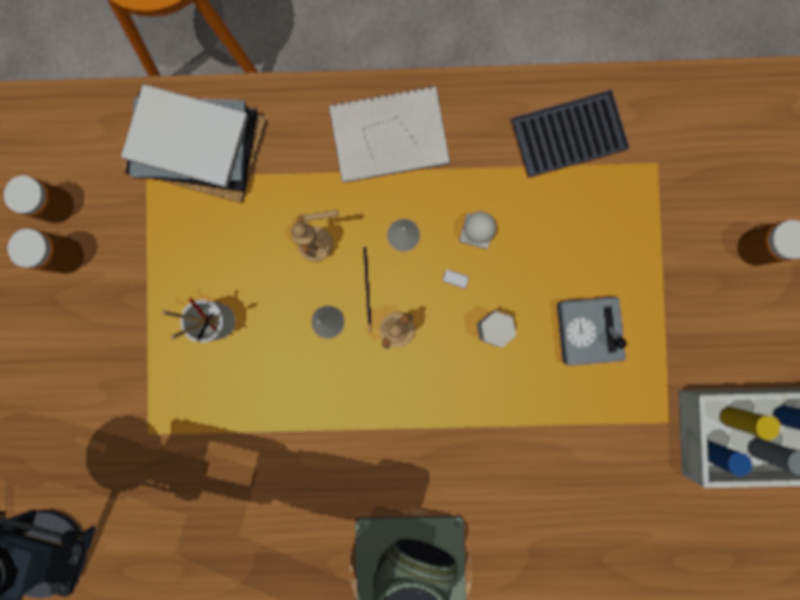

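View pics/scene0b.png

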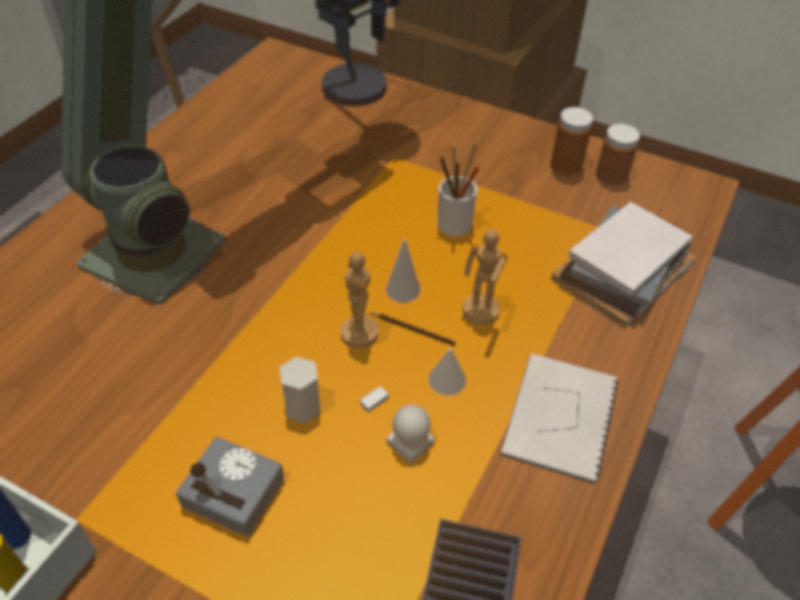

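```bash
python3 - <<'E'
import cv2,numpy as np
a=cv2.imread("pics/top0.png");b=cv2.imread("pics/scene0.png")
f=lambda im,x,y,w,h:cv2.resize(im[y:y+h,x:x+w],(400,300),interpolation=cv2.INTER_CUBIC)
cv2.imwrite("pics/z.png",np.vstack([np.hstack([f(a,175,125,80,60),f(a,220,180,80,60)]),np.hstack([f(b,270,140,88,66),f(b,190,155,88,66)])]))
cv2.imwrite("pics/z2.png",np.vstack([np.hstack([f(a,345,180,80,60),f(a,180,180,80,60)]),np.hstack([f(b,110,285,88,66),f(b,220,140,88,66)])]))
E
```

```text
(no output)
```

View pics/z.png

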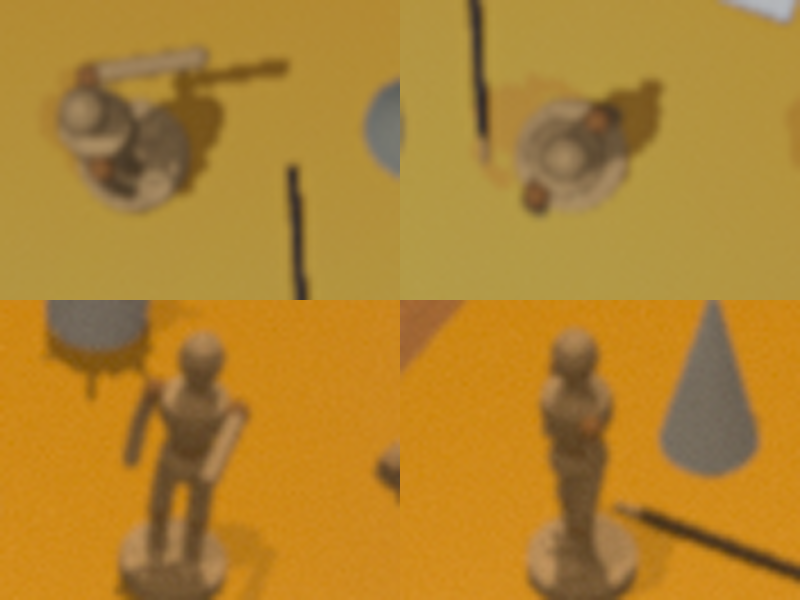

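View pics/z2.png

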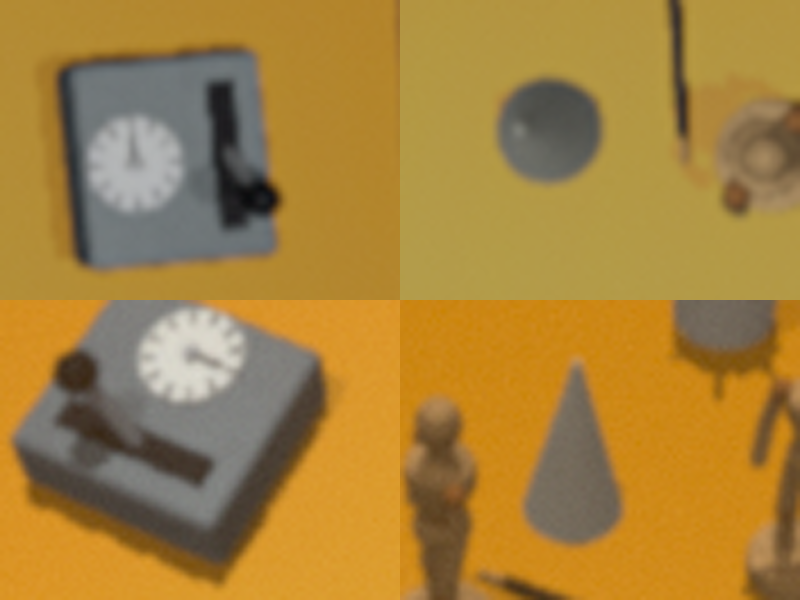

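```bash
cat >h.py <<'E'
from plant import *
import numpy as np
from scipy.spatial.transform import Rotation as R
C={n:calibration(n) for n in("scene","top")}
def ray(n,u,v):
    c=C[n];w,x,y,z=c["rotation"]
    d=R.from_quat([x,y,z,w]).apply([(u-c["cx"])/c["fx"],-(v-c["cy"])/c["fy"],-1]);return np.array(c["eye"]),d/np.linalg.norm(d)
def plane(n,u,v,z):
    e,d=ray(n,u,v);return (e+d*(z-e[2])/d[2]).round(1)
def tri(a,b):
    A=np.zeros((3,3));B=np.zeros(3)
    for e,d in(ray("top",*a),ray("scene",*b)):
        P=np.eye(3)-np.outer(d,d);A+=P;B+=P@e
    p=np.linalg.solve(A,B);return p.round(1)
E
python3 - <<'E'
from h import *
for n,a,b,z in(("head",(191.6,146.6),(314.4,152.1),186),("cone",(204,205.6),(258.9,153.2),130),("knob",(397.4,219.6),(126.7,300.4),95)):
    print(n,tri(a,b),plane("top",*a,z),plane("scene",*b,z))
for n,(x,y) in dict(A=(62,68),B=(255,50),C=(277,255),D=(85,268)).items(): print(n,plane("top",345+x/5,180+y/5,45))
print("slot",plane("top",345+220/5,180+82/5,45),plane("top",345+233/5,180+225/5,45))
print("figbase",plane("top",175+136/5,125+155/5,15),"plain",plane("top",220+(568-400)/5,180+155/5,186),plane("top",220+(573-400)/5,180+155/5,15))
print("conebase",plane("top",180+150/5,180+130/5,0),"pot",plane("top",133,205,90))
E
```

```text
head [630.5 167.  190.2] [628.2 166.  186. ] [631.8 173.7 186. ]
cone [478.6 146.  135.2] [475.1 144.6 130. ] [479.5 153.3 130. ]
knob [ 426.4 -382.1  101.9] [ 423.3 -386.4   95. ] [ 425.9 -377.9   95. ]
A [ 499.5 -290.6   45. ]
B [ 507.1 -402.4   45. ]
C [ 388.4 -410.3   45. ]
D [ 383.5 -299.7   45. ]
slot [ 489.  -381.5   45. ] [ 406.2 -385.8   45. ]
figbase [625.2 163.1  15. ] plain [457.7   9.5 186. ] [456.1   9.5  15. ]
conebase [474.4 144.5   0. ] pot [482.  350.5  90. ]
```

>>> {"name": "drive_tool", "arguments": {
  "plan": [
    [[0,0,0.1,0],[0,0,0.2,-0.03],[0,0,0.3,-0.06],[0.1,-0.08,0.3,-0.09],[0.2,-0.16,0.3,-0.12],[0.3,-0.24,0.3,-0.15],[0.4,-0.32,0.3,-0.18],[0.5,-0.4,0.3,-0.21],[0.6,-0.48,0.3,-0.24],[0.7,-0.56,0.3,-0.27],[0.8,-0.64,0.3,-0.3],[0.9,-0.72,0.3,-0.33],[1,-0.8,0.3,-0.36],[1,-0.8,0.3,-0.39],[1,-0.8,0.3,-0.39]]
  ],
  "jaw": 1
}}

```text
time_s: 1.98
tcp_pos: [359.4, 392.1, 292.4]
eef_rot: [-0.0, 0.684, 0.73, -0.0]
ft_force: [0.1, 0.2, 0.2]
finger_gap: 0.6
grip_force: 0.0
```

>>> {"name": "drive_tool", "arguments": {
  "plan": [
    [[0.1,-0.085,0,0],[0.2,-0.17,0,0],[0.3,-0.25,0,0],[0.4,-0.33,0,0],[0.5,-0.42,0,0],[0.6,-0.5,0,0],[0.7,-0.59,0,0],[0.8,-0.67,0,0],[0.9,-0.75,0,0],[0.95,-0.8,0,0],[0.95,-0.8,0,0]]
  ]
}}

```text
time_s: 3.35
tcp_pos: [549.4, 232.3, 292.4]
eef_rot: [-0.0, 0.684, 0.73, -0.0]
ft_force: [-0.3, 0.0, 0.0]
finger_gap: 0.3
grip_force: 0.0
```

>>> {"name": "drive_tool", "arguments": {
  "plan": [
    [[0.1,-0.09,0,0],[0.2,-0.18,0,0],[0.28,-0.24,0,0],[0.34,-0.3,0,0],[0.39,-0.33,0,0],[0.39,-0.33,0,0],[0.39,-0.33,0,0]]
  ]
}}

```text
time_s: 4.22
tcp_pos: [627.0, 166.9, 292.8]
eef_rot: [-0.0, 0.684, 0.73, -0.0]
ft_force: [-0.4, 0.3, -1.2]
finger_gap: 0.7
grip_force: 0.0
```

```bash
python3 - <<'E'
from plant import *
import cv2
s=get_state();print(s["time_s"],s["tcp_pos"],s["q"])
im=snapshot("scene"); cv2.imwrite("pics/s1.png",cv2.resize(im[100:300,200:460,::-1],(780,600)))
E
```

```text
4.225 [627.00313643 166.86788648 292.78736204] [2.42177081e-01 4.12829755e-01 1.27260232e+00 4.20997939e-04
 1.45644047e+00 1.77013857e-01]
```

View pics/s1.png

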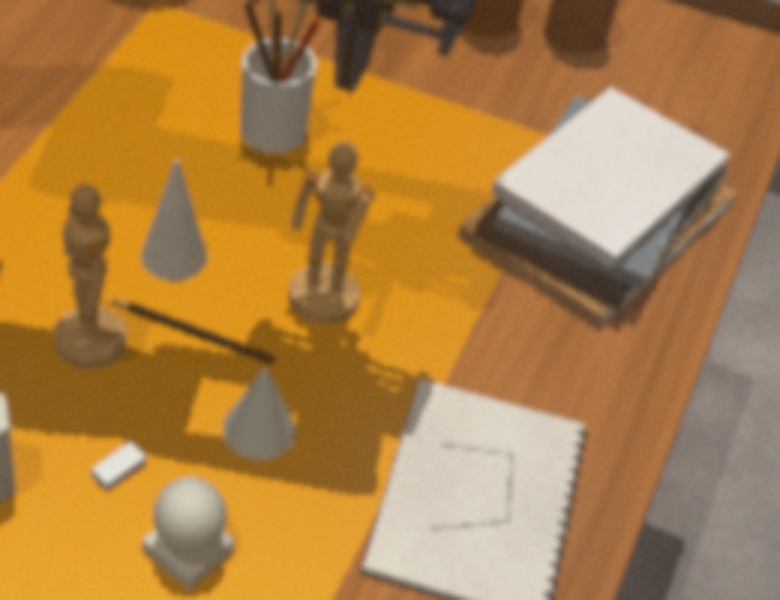

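The fingers (tips at about (350,80) in the crop) hang right over the arm-out figure's head (343,160); descending and dwelling.

>>> {"name": "drive_tool", "arguments": {
  "plan": [
    [[0.005,0,-0.08,0],[0.005,0,-0.16,0],[0.005,0,-0.22,0],[0.005,0,-0.245,0],[0.005,0,-0.245,0],[0.005,0,-0.245,0],[0.005,0,-0.245,0],[0.005,0,-0.245,0],[0.005,0,-0.245,0],[0.005,0,-0.245,0],[0.005,0,-0.245,0],[0.005,0,-0.245,0],[0.005,0,-0.245,0],[0.005,0,-0.245,0],[0.005,0,-0.245,0],[0.005,0,-0.245,0],[0.005,0,-0.245,0],[0.005,0,-0.245,0],[0.005,0,-0.245,0],[0.005,0,-0.245,0]]
  ]
}}

```text
time_s: 6.78
tcp_pos: [628.3, 166.5, 243.8]
eef_rot: [0.0, 0.684, 0.73, 0.0]
ft_force: [0.1, -0.1, -0.2]
finger_gap: 0.2
grip_force: 0.0
```

>>> {"name": "drive_tool", "arguments": {
  "plan": [
    [[0,0,0,0],[0,0,0,0],[0,0,0,0],[0,0,0.1,0],[0,0,0.2,0],[-0.1,-0.01,0.2,0],[-0.22,-0.03,0.2,0],[-0.34,-0.05,0.2,0],[-0.46,-0.06,0.2,0],[-0.58,-0.08,0.2,0],[-0.68,-0.1,0.2,0],[-0.76,-0.105,0.2,0],[-0.76,-0.105,0.2,0],[-0.76,-0.105,0.2,0]]
  ]
}}

```text
time_s: 8.52
tcp_pos: [477.0, 145.7, 283.9]
eef_rot: [0.0, 0.684, 0.73, 0.0]
ft_force: [-0.3, 0.1, -0.6]
finger_gap: 0.3
grip_force: 0.0
```

```bash
python3 - <<'E'
from plant import *
import cv2
s=get_state();print(s["time_s"],s["tcp_pos"])
im=snapshot("scene"); cv2.imwrite("pics/s2.png",cv2.resize(im[50:250,170:430,::-1],(780,600)))
E
```

```text
8.525 [477.02142333 145.66993506 283.89868059]
```

View pics/s2.png

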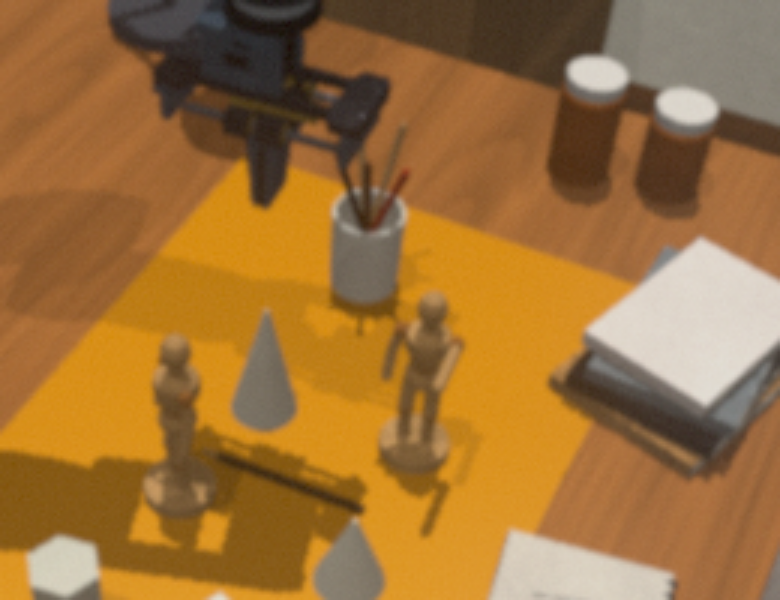

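The fingertips at (263,195) are straight over the tall cone's tip (265,307).

>>> {"name": "drive_tool", "arguments": {
  "plan": [
    [[0,0,-0.12,0],[0,0,-0.24,0],[0,0,-0.36,0],[0,0,-0.46,0],[0,0,-0.52,0],[0,0,-0.55,0],[0,0,-0.55,0],[0,0,-0.55,0],[0,0,-0.55,0],[0,0,-0.55,0],[0,0,-0.55,0],[0,0,-0.55,0],[0,0,-0.55,0],[0,0,-0.55,0],[0,0,-0.55,0],[0,0,-0.55,0],[0,0,-0.55,0],[0,0,-0.55,0],[0,0,-0.55,0],[0,0,-0.55,0]]
  ]
}}

```text
time_s: 11.08
tcp_pos: [476.4, 145.5, 173.8]
eef_rot: [0.0, 0.684, 0.73, 0.0]
ft_force: [-0.6, -0.1, -0.3]
finger_gap: 0.6
grip_force: 0.0
```

>>> {"name": "drive_tool", "arguments": {
  "plan": [
    [[0,0,0,0],[0,0,0,0],[0,0,0,0],[0,0,0,0],[0,0,0.12,0],[0,0,0.25,0],[0,0,0.38,0],[0,0,0.5,0],[0,0,0.6,0],[-0.05,-0.1,0.6,0],[-0.1,-0.22,0.6,0],[-0.15,-0.34,0.6,0],[-0.2,-0.46,0.6,0],[-0.25,-0.58,0.6,0],[-0.3,-0.7,0.6,0],[-0.35,-0.82,0.6,0],[-0.4,-0.94,0.6,0],[-0.43,-1,0.6,0],[-0.43,-1,0.6,0]]
  ]
}}

```text
time_s: 13.45
tcp_pos: [389.5, -55.0, 293.4]
eef_rot: [-0.0, 0.685, 0.729, -0.0]
ft_force: [0.2, 0.3, -0.6]
finger_gap: 0.4
grip_force: 0.0
```

>>> {"name": "drive_tool", "arguments": {
  "plan": [
    [[0,-0.1,0,0],[0,-0.22,0,0],[-0.01,-0.34,0,0],[-0.02,-0.46,0,0],[-0.03,-0.58,0,0],[-0.04,-0.7,0,0],[-0.05,-0.82,0,0],[-0.06,-0.94,0,0],[-0.07,-1,0,0],[-0.07,-1,0,0]]
  ]
}}

```text
time_s: 14.7
tcp_pos: [376.5, -254.4, 293.5]
eef_rot: [-0.0, 0.684, 0.729, 0.0]
ft_force: [-0.8, 0.7, 0.2]
finger_gap: 0.1
grip_force: 0.0
```

>>> {"name": "drive_tool", "arguments": {
  "plan": [
    [[0,-0.1,0,0],[0,-0.2,0,0],[0,-0.32,0,0],[0,-0.44,0,0],[-0.02,-0.54,0,0],[-0.03,-0.61,0,0],[-0.04,-0.635,0,0],[-0.04,-0.635,-0.1,0],[-0.04,-0.635,-0.22,0],[-0.04,-0.635,-0.34,0],[-0.04,-0.635,-0.46,0],[-0.04,-0.635,-0.55,0],[-0.04,-0.635,-0.6,0],[-0.04,-0.635,-0.6,0],[-0.04,-0.635,-0.6,0]]
  ]
}}

```text
time_s: 16.58
tcp_pos: [368.7, -381.8, 174.6]
eef_rot: [0.001, 0.684, 0.73, 0.0]
ft_force: [-0.2, 0.5, -0.3]
finger_gap: 0.5
grip_force: 0.0
```

```bash
python3 - <<'E'
from plant import *
import cv2,numpy as np
s=get_state();print(s["time_s"],s["tcp_pos"],s["q"])
im=snapshot("scene"); t=snapshot("top")
cv2.imwrite("pics/s3.png",np.hstack([cv2.resize(im[200:350,60:210,::-1],(400,400)),cv2.resize(t[150:270,330:450,::-1],(400,400))]))
E
```

```text
16.575 [ 368.73092568 -381.80246602  174.60182426] [-8.24565554e-01  2.94933634e-01  1.75633538e+00  1.61059426e-04
  1.08874101e+00 -8.89546723e-01]
```

View pics/s3.png

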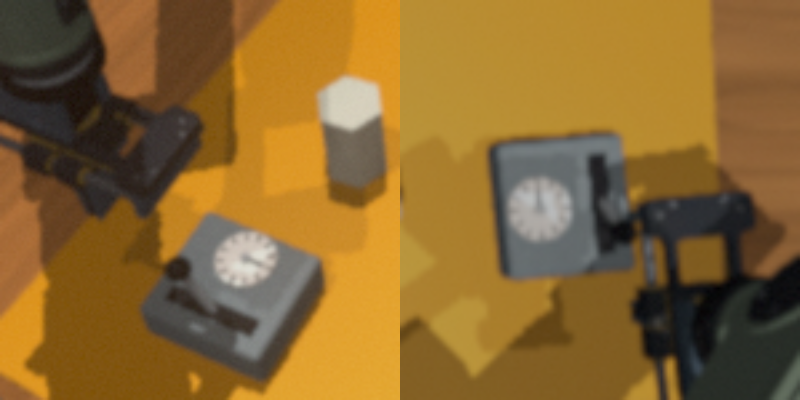

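The tool hangs on the robot side of the knob (left crop (178,268)), lined up in y; lowering and pushing along +x.

>>> {"name": "drive_tool", "arguments": {
  "plan": [
    [[0,0,-0.08,0],[0,0,-0.16,0],[0,0,-0.24,0],[0,0,-0.31,0],[0,0,-0.35,0],[0,0,-0.35,0],[0.03,0,-0.35,0],[0.06,0,-0.35,0],[0.09,0,-0.35,0],[0.12,0,-0.35,0],[0.14,0,-0.35,0],[0.16,0,-0.35,0],[0.18,0,-0.35,0],[0.2,0,-0.35,0],[0.22,0,-0.35,0],[0.24,0,-0.35,0]]
  ]
}}

```text
time_s: 18.68
tcp_pos: [416.5, -381.5, 103.8]
eef_rot: [-0.0, 0.684, 0.73, 0.0]
ft_force: [-1.5, 0.1, 1.0]
finger_gap: 0.7
grip_force: 0.8
```

>>> {"name": "drive_tool", "arguments": {
  "plan": [
    [[0.015,0,0,0],[0.03,0,0,0],[0.045,0,0,0],[0.06,0,0,0],[0.06,0,0,0]]
  ]
}}

```text
time_s: 19.3
tcp_pos: [428.8, -381.5, 103.7]
eef_rot: [0.0, 0.684, 0.73, 0.0]
ft_force: [-0.0, 0.0, 0.3]
finger_gap: 0.3
grip_force: 0.0
```

```bash
python3 - <<'E'
from plant import *
import cv2,numpy as np
s=get_state();print(s["time_s"],s["tcp_pos"],s["ft_force"])
im=snapshot("scene"); t=snapshot("top")
cv2.imwrite("pics/s4.png",np.hstack([cv2.resize(im[230:350,80:200,::-1],(400,400)),cv2.resize(t[150:270,330:450,::-1],(400,400))]))
E
```

```text
19.3 [ 428.79811226 -381.53715475  103.70730022] [-0.00829644  0.00624204  0.32968421]
```

View pics/s4.png

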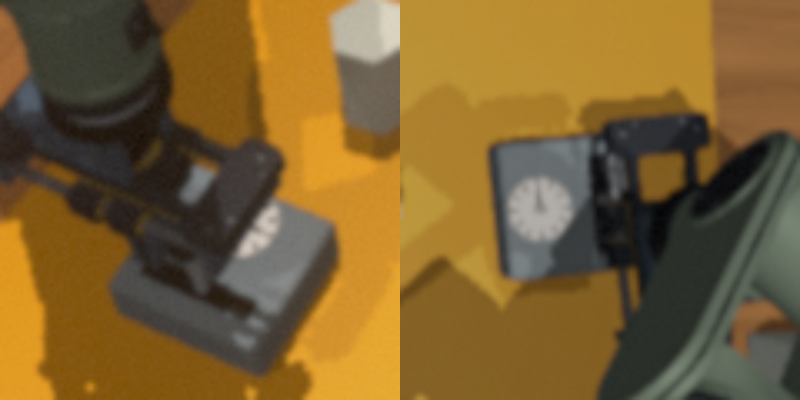

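The lever stem is moving forward ahead of the fingers (about (205,265) left crop), knob hidden under the body; pushing on in small steps until the stop is felt.

>>> {"name": "drive_tool", "arguments": {
  "plan": [
    [[0.015,0,0,0],[0.03,0,0,0],[0.045,0,0,0],[0.06,0,0,0],[0.07,0,0,0],[0.07,0,0,0]]
  ]
}}

```text
time_s: 20.15
tcp_pos: [442.7, -381.6, 103.7]
eef_rot: [0.0, 0.684, 0.73, 0.0]
ft_force: [0.3, -0.3, 0.1]
finger_gap: 0.6
grip_force: 0.0
```

>>> {"name": "drive_tool", "arguments": {
  "plan": [
    [[0.01,0,0,0],[0.02,0,0,0],[0.02,0,0,0]]
  ]
}}

```text
time_s: 20.52
tcp_pos: [446.5, -381.5, 103.7]
eef_rot: [0.0, 0.684, 0.73, 0.0]
ft_force: [-0.1, -0.1, 0.1]
finger_gap: 0.6
grip_force: 0.2
```

>>> {"name": "drive_tool", "arguments": {
  "plan": [
    [[0.01,0,0,0],[0.02,0,0,0],[0.02,0,0,0]]
  ]
}}

```text
time_s: 20.9
tcp_pos: [450.6, -381.6, 103.8]
eef_rot: [0.0, 0.684, 0.73, 0.0]
ft_force: [0.4, -0.6, -0.8]
finger_gap: 0.4
grip_force: 0.2
```

>>> {"name": "drive_tool", "arguments": {
  "plan": [
    [[0.005,0,0,0],[0.01,0,0,0],[0.01,0,0,0]]
  ]
}}

```text
time_s: 21.28
tcp_pos: [452.5, -381.5, 103.8]
eef_rot: [0.0, 0.684, 0.73, 0.0]
ft_force: [-0.8, -0.3, -1.3]
finger_gap: 0.5
grip_force: 0.3
```

>>> {"name": "drive_tool", "arguments": {
  "plan": [
    [[-0.08,0,0,0],[-0.18,0,0,0],[-0.3,0,0,0],[-0.42,0,0,0],[-0.42,0,0,0]]
  ]
}}

```text
time_s: 21.9
tcp_pos: [365.9, -381.2, 104.0]
eef_rot: [-0.0, 0.685, 0.729, 0.0]
ft_force: [-0.0, 0.2, -0.6]
finger_gap: 0.6
grip_force: 0.0
```

```bash
python3 - <<'E'
from plant import *
import cv2,numpy as np
s=get_state();print(s["time_s"],s["tcp_pos"],s["ft_force"])
im=snapshot("scene"); t=snapshot("top")
cv2.imwrite("pics/s5.png",np.hstack([cv2.resize(im[270:350,100:180,::-1],(400,400)),cv2.resize(t[180:260,345:425,::-1],(400,400))]))
E
```

```text
21.9 [ 365.92624841 -381.16550068  103.98161909] [-0.03964505  0.22724839 -0.60630707]
```

View pics/s5.png

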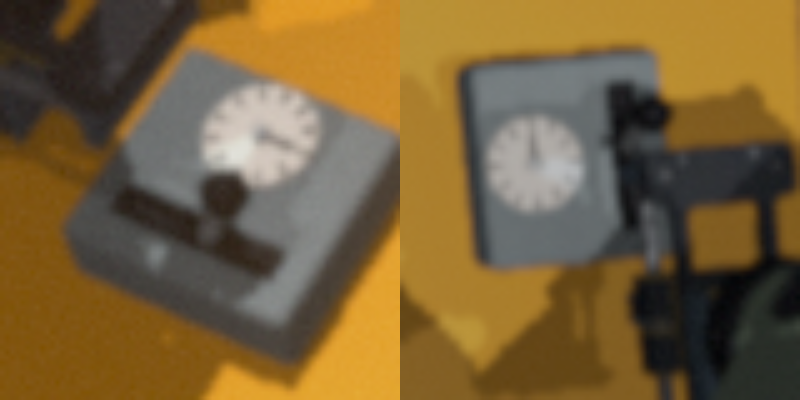

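```bash
python3 - <<'E'
from h import *
a,b=(395.4,202.4),(144.4,309)
print(tri(a,b),plane("top",*a,97),plane("scene",*b,97))
E
```

```text
[ 473.1 -379.7   99.8] [ 471.  -382.2   97. ] [ 474.1 -377.5   97. ]
```

The knob now stands forward at (222,195)/(652,112) px, x≈472: close to but perhaps not at the stop. Pushing the last millimetres until the stop is felt.

>>> {"name": "drive_tool", "arguments": {
  "plan": [
    [[0.1,0,0,0],[0.2,0,0,0],[0.3,0,0,0],[0.36,0,0,0],[0.4,0,0,0],[0.42,0,0,0],[0.43,0,0,0],[0.435,0,0,0],[0.435,0,0,0]]
  ]
}}

```text
time_s: 23.12
tcp_pos: [454.9, -381.4, 103.7]
eef_rot: [-0.0, 0.684, 0.73, -0.0]
ft_force: [-1.4, 0.5, -0.6]
finger_gap: 0.8
grip_force: 0.5
```

>>> {"name": "drive_tool", "arguments": {
  "plan": [
    [[0.005,0,0,0],[0.01,0,0,0],[0.01,0,0,0]]
  ]
}}

```text
time_s: 23.5
tcp_pos: [457.4, -381.6, 103.8]
eef_rot: [0.0, 0.684, 0.73, 0.0]
ft_force: [-0.8, 0.4, -0.4]
finger_gap: 0.6
grip_force: 0.4
```

>>> {"name": "drive_tool", "arguments": {
  "plan": [
    [[0.005,0,0,0],[0.005,0,0,0]]
  ]
}}

```text
time_s: 23.75
tcp_pos: [458.1, -381.5, 103.7]
eef_rot: [-0.0, 0.684, 0.73, -0.0]
ft_force: [-2.1, -0.4, 0.2]
finger_gap: 0.5
grip_force: 0.9
```

>>> {"name": "drive_tool", "arguments": {
  "plan": [
    [[0.005,0,0,0],[0.005,0,0,0]]
  ]
}}

```text
time_s: 24.0
tcp_pos: [458.4, -381.5, 103.7]
eef_rot: [-0.001, 0.684, 0.73, -0.001]
ft_force: [-4.7, -0.3, 0.8]
finger_gap: 0.5
grip_force: 2.6
```

The stop is felt (4.7 N). Withdrawing clear and up.

>>> {"name": "drive_tool", "arguments": {
  "plan": [
    [[-0.06,0,0,0],[-0.15,0,0,0],[-0.27,0,0,0],[-0.4,0,0,0],[-0.45,0,0,0],[-0.45,0,0.1,0],[-0.45,0,0.25,0],[-0.45,0,0.4,0],[-0.45,0,0.55,0],[-0.45,0,0.65,0],[-0.45,0,0.65,0],[-0.45,0,0.65,0],[-0.45,0,0.65,0]]
  ]
}}

```text
time_s: 25.62
tcp_pos: [369.0, -381.1, 232.6]
eef_rot: [-0.001, 0.684, 0.73, 0.0]
ft_force: [-0.5, -0.3, 0.3]
finger_gap: 0.7
grip_force: 0.0
```

```bash
python3 - <<'E'
from plant import *
import cv2
s=get_state();print(s["time_s"],s["tcp_pos"],s["ft_force"],abs(s["qvel"]).max())
im=snapshot("scene")
cv2.imwrite("pics/s6.png",cv2.resize(im[130:350,90:390,::-1],(800,587)))
E
```

```text
25.625 [ 369.0095608  -381.07235776  232.55994726] [-0.50721784 -0.26518612  0.29200876] 0.005223132567115109
```

View pics/s6.png

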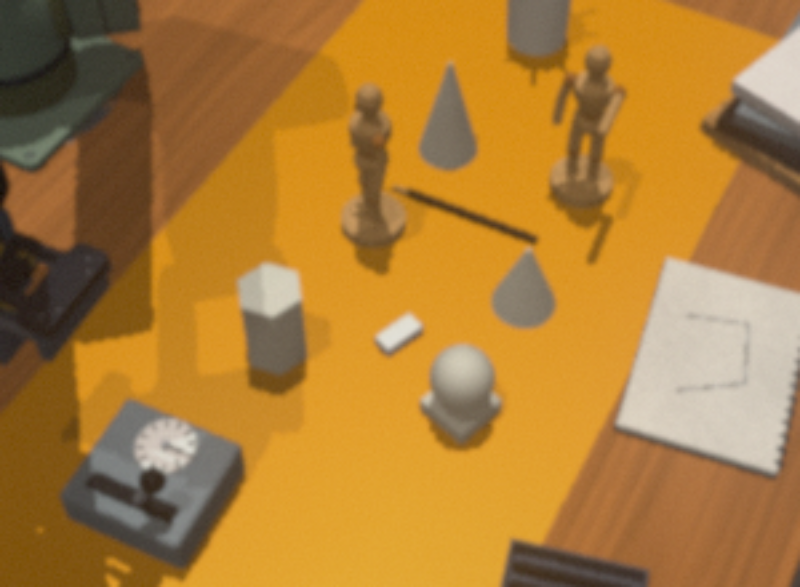

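The lever is over (knob at (152,483)), everything else stands where it was, and the arm is clear.

```bash
python3 -c "
from plant import *
print(hand_in())"
```

```text
the job is handed in; nothing more can be done
None
```

I held the fingertips about 2.5 cm above the arm-out figure's head, then the same above the tall cone's tip, each for over two seconds. I then pushed the timer lever to its end stop (about 5 N), moved clear and handed in; the last picture shows nothing else moved, and no verdict came back.

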